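# Fit a splined change gear to the lathe's feed drive and hold it home against its spring

## Task

On the bench lies the lathe's feed drive with its cover off: throw the cam lever right over to its other stop, so that the idler gear draws back out of the way, and then put the small gear (the one with a hub and a splined bore) on the splined shaft, hub upward, turning it until the splines mesh and sliding it down. Push it fully home against the sprung washer, so that the clip groove near the shaft's end stands clear above the hub, and finish while still holding it pressed there for me to snap the retaining clip in: do not let go. Leave the lever thrown over, and leave the large gear and the oil bottle where they are.

Things in the scene. Friction and masses are not known exactly. Their poses are not given: they have to be found in the camera images.
- gearbox: the feed drive: low grey casing, 156 (x) x 236 (y) x 45 mm, bolted down; origin at the centre of its underside, z up, -x its long front side towards the robot. On its deck, from right to left as seen from the robot: the splined shaft (at -28, -60 mm), a 44 mm idler gear with a 76 mm gear behind it (faces 69, nuts 84 mm above the bench), the lever. A retaining clip lies on the deck
- shaft_nose (a point): centre of the upper end of the vertical splined shaft, 97 mm above the bench; z up. The end is a plain round nose of 21 mm diameter and 20 mm length, its first 4 mm tapered from 15 mm, with a dark clip groove 9 to 11.5 mm below the end
- shaft_splines (a point): point on the shaft's axis where its splines begin, 20 mm below its end; x axis through one of six straight splines every 60 degrees, 28 mm over their tops, 7 mm wide, bevelled at the upper end, running down to the foot. The shaft stands at any angle and is held stiffly by the gear train (0.5 N m to turn it)
- thrust_washer (a joint): sprung brass washer (39 mm) round the foot of the shaft, in m: 0 up (its top 34 mm below the shaft's end), 0.008 down on its stop (42 mm below the shaft's end); the spring pushes up with 6 N at 0, rising evenly to 12 N at 0.008, and lifts the small gear again when that is let go
- cam_lever (a joint): angle of the cam lever about its vertical pivot, rad: 0 locked, its arm along the casing's -x towards the robot and the idler in mesh; it turns clockwise seen from above, by way of the casing's left (+y), to its stop at 2.0, the idler then right back. It stays where it is left and takes about 2 N at the knob
- lever_knob (a point): centre of the top of the lever's upright round knob, 94 mm above the bench; the knob is 16 mm in diameter, can be taken from its top down to 28 mm below it, and swings at 75 mm radius about lever_pivot
- lever_pivot (a point): point on the vertical axis of the lever, at the height of the top of the knob
- idler_slide (a joint): how far the cam has drawn the idler gear back from the splined shaft, in m: 0 in mesh (it then overlaps the place of the small gear by 4 mm and blocks it), about 0.011 with the lever right over
- small_gear: the gear to fit: loose, steel, 0.2 to 0.4 kg, at first flat on the bench, hub up. 32 teeth, 68 mm over the teeth, 14 mm thick; on top a round hub of 40 mm diameter up to 28 mm above the underside. Origin at the centre of the underside, z up through the hub. Fully home its underside is 42 mm, its hub's top 14 mm below the shaft's end
- gear_bore (a point): centre of the small gear's bore at the top of the hub, 28 mm above its underside; the bore goes right through: 22.6 mm diameter with six slots every 60 degrees, 8.2 mm wide and 29.8 mm across, one of them on the x axis
- large_gear: bystander: loose steel gear of 44 teeth, 92 mm over the teeth, 12 mm thick, no hub, plain bore with one keyway, lying flat; origin at the centre of its underside. The two gears swap places between runs
- oil_bottle: bystander: small brown dropper bottle with a black cap, 33 mm in diameter, 102 mm high, standing on the bench; origin at the centre of its underside
- parts_cabinet: obstacle: tall steel cabinet of small drawers at the back, 352 mm wide (y), 637 mm high; its front with the drawer lips is at about x = 0.65 from y = -0.32 to 0.05, so a wide swing of the hand between the gears and the feed drive strikes it: pass closer to the robot, but above the red vice at the bench's near edge (up to x = 0.44, y = -0.06 to 0.11, 160 mm high)
There are look-alikes about, which are no part of the job. What is meant by the small_gear is not black or orange, and is the smaller of those in its own colour.

How it is judged:
By the outcome, as a careful person would: the job done as asked, in the order asked, and still so for the second after the job is handed in, while the arm keeps its last pose, push and grip.
It also fails if it takes over 64 s, if anything falls off the work surface, if the arm or the gripper's body presses on something with over 40 N, if the wrist force passes 120 N, or if a joint passes its speed limit or range.

## Robot

A 6-joint arm with a two-finger parallel gripper is mounted at the origin on a cart in front of the work surface, level with it; the furniture and walls round the work are solid. World frame = base frame: x ahead of the robot, y to its left, z up, the work surface at z = 0. Lengths are in mm, angles in rad, forces in N, time in s.
With the tool pointing down it reaches from about 350 to 925 mm from the base axis. Payload 6.4 kg.
Tool frame: the origin (TCP) lies between the finger pads; the fingertips stand 25 mm ahead of it and the grasp point (between the pads) lies 6 mm ahead of it (env.tcp_to_tips is the distance from the TCP to the fingertips, in mm); z points along the fingers, y is the line along which they close (so a half turn about z gives the same grasp; the last joint's range is limited). The gripper opens to 85 mm and grips with 20 to 120 N. Pads are 22 mm wide; open, the fingers measure 114 mm over their backs; the gripper's body (76 mm by 85 mm) begins 54 mm behind the grasp point. The pads swing forward as they close: fully open they stand 13 mm farther back than shut.
Start: joints at [-1.38, 0.245, 1.558, -0, 1.339, -0.174], TCP at [231.901, -607.236, 256.29] pointing down, gripper open.
Joint ranges: [-3.13, 3.13], [-1.02, 2.26], [0.13, 2.54], [-0.95, 4.09], [0.21, 2.88], [-2.74, 2.74]. Speed limits (rad/s): [2.57, 2.57, 3.14, 3.14, 3.14, 3.14].

## Interface

Orientations are given as a unit quaternion [x, y, z, w].
In Python, from station import readout, viewer, env gives the robot as it stands.
- The arm moves only by the tool drive_tool, never from a script. Its argument "increments" is a list of rows, each an object with "offset": the shift along the world's x, y, z in cm, a list of three; "dr": the turn, a rotation vector about the world's x, y, z in degrees, a list of three; "hand": the finger opening in cm, from 0 to 8.54. In form: [{"offset": [tx, ty, tz], "dr": [rx, ry, rz], "hand": hand}, ...]. A call has 1 to 12 rows; each row shifts and turns the commanded pose from where the row before left it; what a row does not reach is not made up. A row lasts 1/12 s, in which the tool goes at most 41.7 mm and 7.16 degrees, less where a joint would pass 70% of its speed; a pose out of reach is approached as far as the arm can. A call is refused whole if a number of a shift passes 4.17 or a number of a turn 7.16, either way. A call with a gripper value outside its range is refused whole. The fingers move at their own pace and stop on an object; "newtons" is the grip in N (left out, the last holds). Time passes only in rows, so rows that do not move let the fingers close. It gives the time, the measured TCP pose, the force, the opening and the grip force at its end, in the units of the state.
- readout.get_obs(): the state, without advancing time (a new reading comes with each control period).
- viewer.capture(name): name is "scene" or "top" or "wrist"; returns a dict with "frame" (400x640x3 uint8, red, green, blue), "depth" (400x640 float32, mm along the optical axis (not along the pixel's ray), 0 where there is no reading), "vertical_fov" (degrees; the focal length in pixels is half the picture's height over the tangent of half this angle, whatever the lens; pixels are square), "cx", "cy" (the principal point, pixels), "R" (3x3) and "t" (3): a world point X has camera coordinates R X + t. Camera axes: x right, y down, z forward; pixel columns grow to the right and rows downward; lengths in mm; the calibration is good to about 2 mm. A picture is of the moment at which its call begins.
- env.sign_off(): hands the job in; it is judged then, once.
The state is a dict: "time": time; "qpos": joint angles; "dq": joint speeds; "effort": joint torques, N m; "position": TCP position; "tcp_rot": TCP orientation; "ft_force": force on the tool from outside, world axes, zero at the start; "torque": the same for the moment, N m; "width": opening from 0.0 (shut) to 1.0 (fully open); "gripper_force": force on a finger pad.
Only numpy, scipy, OpenCV 4.12 (cv2) and the standard library are available. Lean on these libraries where they do the work, as an engineer would, in place of code of your own. Each camera call takes 0.05 s, during which the arm holds its last target. There are 200 camera calls.

## Working session

There is one attempt and no reset: what is moved stays moved. The work goes in short steps, Python scripts to look and compute and a tool call to move; the robot and the scene stay as the last step left them, time stands still between calls to the robot, and variables do not carry over. Pictures are saved under pics/ and viewed, at most 10 in all, crops included, and the job is handed in when it is done.

Besides the shell and the picture viewer there is one more tool, called after ">>>" as name([rows], argument=value, ...), one row to a line, values as JSON. drive_tool: Moves the arm, as the interface text tells. Its arguments: {"type":"object","properties":{"increments":{"type":"array"},"newtons":{"type":"number"}},"required":["increments"]}

```bash
mkdir -p pics; cat > h.py <<'E'
import numpy as np, cv2
from station import readout, viewer, env
def cap(n):
    c=viewer.capture(n); c['f']=200/np.tan(np.radians(c['vertical_fov'])/2); return c
def save(c,fn,box=None,s=1):
    im=c['frame'][...,::-1]
    if box: im=im[box[1]:box[3],box[0]:box[2]]
    cv2.imwrite('pics/'+fn,cv2.resize(np.ascontiguousarray(im),None,fx=s,fy=s,interpolation=cv2.INTER_CUBIC))
def cloud(c):
    v,u=np.mgrid[0:400,0:640]; d=c['depth']
    P=np.stack([(u-c['cx'])/c['f']*d,(v-c['cy'])/c['f']*d,d],-1)
    return (P-c['t'])@c['R']
def onplane(c,u,v,z):
    r=np.array([(u-c['cx'])/c['f'],(v-c['cy'])/c['f'],1])@c['R']; o=-c['R'].T@c['t']
    return o+r*(z-o[2])/r[2]
def proj(c,X):
    p=np.asarray(X)@c['R'].T+c['t']; return p[...,:2]/p[...,2:]*c['f']+[c['cx'],c['cy']]
E
python3 - <<'E'
from h import *
ims=[]
for n in('scene','top'):
    c=cap(n); np.savez('pics/'+n,**c); save(c,n+'.png',s=1.25); print(n,c['vertical_fov'],-c['R'].T@c['t'])
print(readout.get_obs())
E
```

```text
scene 47.106938506646294 [-182.60583167  583.93378518 1016.27915009]
top 56.37640121532831 [ 427.8763049   -16.32137123 1196.33546509]
{'time': 0.1, 'qpos': array([-1.38009299e+00,  2.45739439e-01,  1.55891553e+00,  1.41488451e-05,
        1.33869075e+00, -1.74120351e-01]), 'dq': array([-6.39320875e-05, -7.60389704e-04, -1.70165868e-03, -6.68576048e-04,
       -8.11323548e-04,  9.80391605e-05]), 'effort': array([-5.06647139e-04, -4.30671501e+01, -3.27129221e+01, -1.90034061e-04,
        2.82192923e-03,  2.63267543e-05]), 'position': array([ 231.81675587, -606.75980084,  255.28095326]), 'tcp_rot': array([ 9.83408959e-01,  1.81400250e-01, -3.84640310e-07, -8.76561028e-04]), 'ft_force': array([1.07494985, 0.41972011, 0.26803999]), 'torque': array([-0.00539161, -0.0409065 , -0.03802022]), 'gripper_force': 0.0, 'width': 1.001638644418273}
```

View pics/top.png

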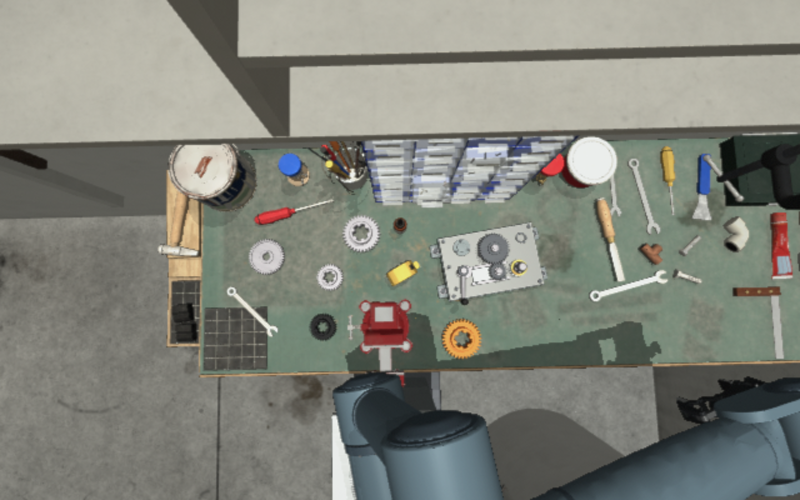

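View pics/scene.png

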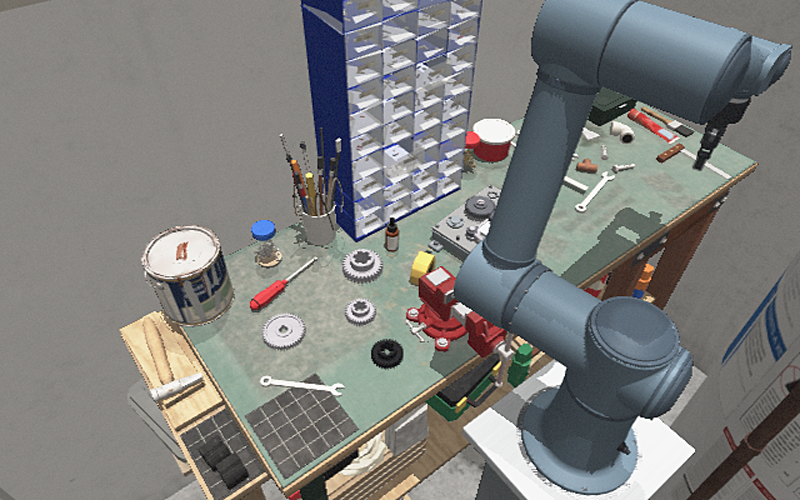

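The top view (800×500) shows these candidates:
- Pale hubbed gear at (330,277).
- Bigger pale hubbed gear at (361,233).
- Pale gear with no hub at (266,257), which is the large gear.
- Black gear at (323,326) and orange gear at (461,338), both excluded by colour.

The feed drive is at (490,262), with the shaft and brass washer at (518,267) and the lever knob at about (463,297). Next I'll measure the sizes.

```bash
python3 - <<'E'
from h import *
c=dict(np.load('pics/top.npz')); c={k:(v if v.ndim else float(v)) for k,v in c.items()}
P=cloud(c); 
for n,(u,v) in dict(A=(330,277),B=(361,233),C=(266,257)).items():
    u0,v0=int(u/1.25),int(v/1.25)
    sub=P[v0-22:v0+22,u0-22:u0+22]; m=(sub[...,2]>6)&(sub[...,2]<45)
    k,l,st,ce=cv2.connectedComponentsWithStats(m.astype(np.uint8)); i=1+np.argmax(st[1:,4])
    q=sub[l==i]; print(n,'ext',np.ptp(q,0).round(1),'cen',((q.max(0)+q.min(0))/2).round(1),'z pct',np.percentile(q[:,2],[10,50,80,97]).round(1))
# gearbox
for n,(u,v) in dict(shaft=(518,267),knob=(463,297),pivot=(463,270),idler=(497,271)).items():
    u0,v0=int(u/1.25),int(v/1.25); sub=P[v0-8:v0+9,u0-8:u0+9].reshape(-1,3)
    j=sub[sub[:,2]>sub[:,2].max()-5]; print(n,j.mean(0).round(1),j[:,2].max().round(1),len(j))
q=P[(P[...,2]>38)&(P[...,2]<50)&(P[...,1]<-80)&(P[...,1]>-400)&(P[...,0]<690)&(P[...,0]>380)]
print(cv2.minAreaRect(q[:,:2].astype(np.float32)),len(q), np.median(q[:,2]))
save(c,'a.png',(340,165,450,245),7)
save(c,'b.png',(200,160,340,280),4)
E
```

```text
A ext [66.4 66.4 25.7] cen [490.7 158.9  19.4] z pct [11.1 14.9 25.8 31.1]
B ext [94.1 93.7 36.8] cen [600.1  78.   24.8] z pct [16.3 20.9 36.9 41.4]
C ext [90.4 90.2 12.3] cen [547.4 321.1  12.2] z pct [ 7.7 10.8 13.  15.4]
shaft [ 427.9  -16.3 1196.3] 1196.3 2
knob [ 427.9  -16.3 1196.3] 1196.3 2
pivot [ 496.1 -171.1   71.3] 74.0 19
idler [ 493.9 -255.6   76.2] 79.1 15
((562.9779052734375, -237.96080017089844), (247.2971954345703, 238.63824462890625), 8.55675983428955) 2596 44.69997302378421
```

View pics/a.png

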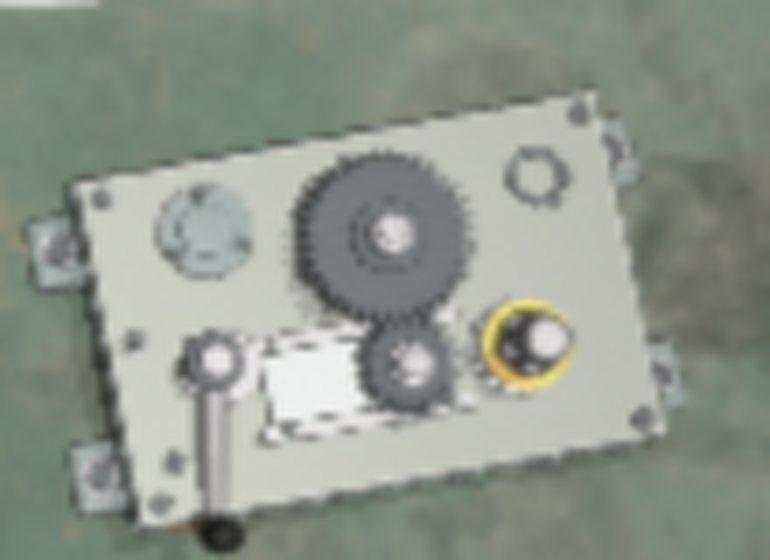

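View pics/b.png

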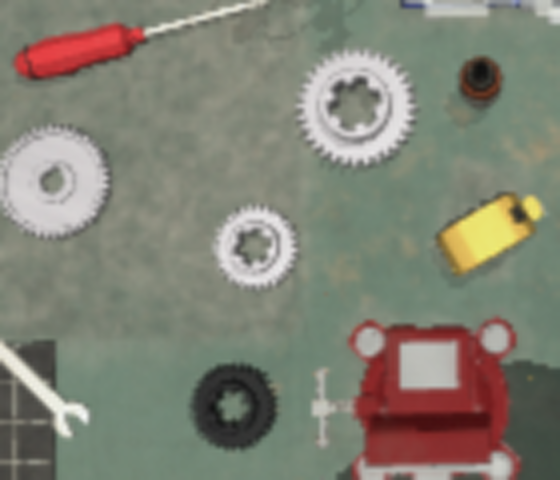

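The small gear is A, at crop pixel (256,246): 66 mm across, with a hub and splined bore, centred near (491,159). B is 94 mm and C is the large gear without a hub. In the casing crop the nose is at (547,338), the knob at (220,533) and the pivot at (215,360).

```bash
python3 - <<'E'
from h import *
c=dict(np.load('pics/top.npz')); c={k:(v if v.ndim else float(v)) for k,v in c.items()}
f=lambda u,v,z:onplane(c,340+u/7,165+v/7,z).round(1)
print('nose',f(547,338,97),'knob',f(220,533,94),'pivot',f(215,360,75))
K=[f(*p,45)[:2] for p in((70,185),(595,92),(665,435),(140,525))]; print(K)
R=cv2.minAreaRect(np.array(K,np.float32)); print(R)
m=np.mean(K,0); d=K[0]+K[3]-K[1]-K[2]; a=np.arctan2(d[1],d[0])-np.pi/2; print('yaw',np.degrees(a),m)
Rz=np.array([[np.cos(a),-np.sin(a)],[np.sin(a),np.cos(a)]]); print('shaft pred',m+Rz@[-28,-60])
print(env.tcp_to_tips)
w=cap('wrist'); print(-w['R'].T@w['t'],w['R'],w['vertical_fov'])
E
```

```text
nose [ 499.4 -309.5   97. ] knob [ 421.2 -169.1   94. ] pivot [ 494.9 -172.5   75. ]
[array([ 575.9, -115.4]), array([ 612. , -350.7]), array([ 459. , -372.8]), array([ 425.2, -141. ])]
((517.552978515625, -244.77093505859375), (154.58192443847656, 238.0531768798828), 8.722366333007812)
yaw 8.510970592844348 [ 518.025 -244.975]
shaft pred [ 499.21327547 -308.45821841]
25.0
[ 296.39612659 -581.82887111  373.59776534] [[ 0.35651853 -0.93428721 -0.00139571]
 [-0.89635954 -0.34246611  0.28152539]
 [-0.26350355 -0.09911796 -0.95955276]] 70.43749678962902
```

>>> drive_tool([
  {"offset":[1.7,3.98,-0.6],"dr":[0,0,0],"hand":5},
  {"offset":[1.7,3.98,-0.6],"dr":[0,0,0],"hand":5},
  {"offset":[1.7,3.98,-0.6],"dr":[0,0,0],"hand":5},
  {"offset":[1.7,3.98,-0.6],"dr":[0,0,0],"hand":5},
  {"offset":[1.7,3.98,-0.6],"dr":[0,0,0],"hand":5},
  {"offset":[1.7,3.98,-0.6],"dr":[0,0,0],"hand":5},
  {"offset":[1.7,3.98,-0.6],"dr":[0,0,0],"hand":5},
  {"offset":[1.7,3.98,-0.6],"dr":[0,0,0],"hand":5},
  {"offset":[1.7,3.98,-0.6],"dr":[0,0,0],"hand":5},
  {"offset":[1.7,3.98,-0.6],"dr":[0,0,0],"hand":5},
  {"offset":[1.7,3.98,-0.6],"dr":[0,0,0],"hand":5},
  {"offset":[0,0,0],"dr":[0,0,0],"hand":5},
], newtons=30)

```text
time: 1.15
position: [410.9, -183.5, 191.6]
tcp_rot: [0.983, 0.185, -0.001, -0.002]
ft_force: [-1.3, -0.2, -1.1]
width: 0.587
gripper_force: 0.0
```

```bash
python3 - <<'E'
from h import *
o=readout.get_obs(); print(o['position'],o['tcp_rot'],o['qpos'],o['width'])
w=cap('wrist'); np.savez('pics/w1',**w); save(w,'w1.png')
print(proj(w,np.array([[499.4,-309.5,97],[421,-169,94],[495,-172.5,75]])))
P=cloud(w)
for a,b in (((421,-169),94),((499,-309),97)):
    m=(np.hypot(P[...,0]-a[0],P[...,1]-a[1])<22)&(abs(P[...,2]-b)<6); print(P[m].mean(0) if m.any() else None,m.sum())
E
```

```text
[ 410.87959264 -183.46575312  191.59344478] [ 9.82718291e-01  1.85095072e-01 -5.04940474e-04 -2.07820106e-03] [-6.73901229e-01 -1.68473935e-01  2.10760839e+00  2.08306516e-03
  1.20626785e+00  5.23810688e-01] 0.5874256344638117
[[522.75337645 159.18301732]
 [311.15818649 186.35253212]
 [349.76995381  96.49017699]]
[ 419.80694058 -171.3832483    93.18980367] 285
[ 497.76176275 -307.0081608    96.3974247 ] 652
```

View pics/w1.png

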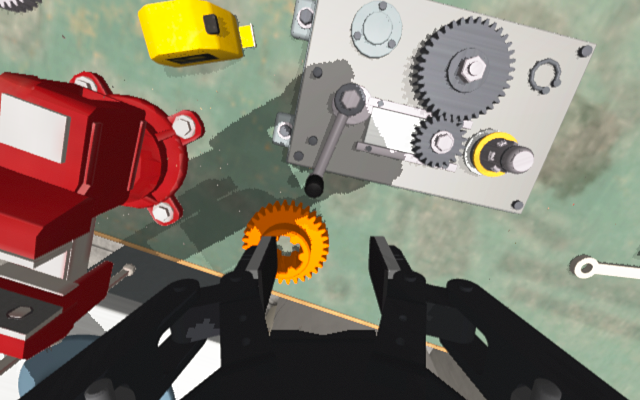

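The wrist view shows the black knob at (314,187), the pivot at (350,98) and the nose at (521,158). This matches the top view, with the knob at about (420,-171). I'll check the vice clearance along the swing.

```bash
python3 - <<'E'
from h import *
o=readout.get_obs(); print(o['position'],o['time'])
for n in ('top','w1'):
    c=np.load(f'pics/{n}.npz'); c={k:(v if v.ndim else float(v)) for k,v in c.items()}; c['f']=200/np.tan(np.radians(c['vertical_fov'])/2)
    P=cloud(c).reshape(-1,3)
    for z in (60,120):
        q=P[(P[:,2]>z)&(P[:,2]<175)&(P[:,0]>330)&(P[:,0]<470)&(P[:,1]>-100)&(P[:,1]<130)]
        if len(q): print(n,z,len(q),np.percentile(q,[1,99],axis=0).round(), np.percentile(np.hypot(q[:,0]-451,q[:,1]+112),1))
print('knob',onplane(c,314,185,94),'nose',onplane(c,521,158,97),'pivot',onplane(c,350,96,75))
E
```

```text
[ 410.53078446 -186.21463196  192.30146954] 1.2
top 60 908 [[331. -19. 100.]
 [426.  61. 157.]] 111.23439222623695
top 120 403 [[330. -19. 120.]
 [395.  64. 157.]] 130.3162866904144
w1 60 19502 [[332. -23.  61.]
 [423.  44. 154.]] 106.24186604728126
w1 120 5321 [[331. -24. 120.]
 [361.  27. 154.]] 129.11165305552427
knob [ 422.83577015 -170.69013394   94.        ] nose [ 499.68718924 -307.78933575   97.        ] pivot [ 495.39863473 -172.52690074   75.        ]
```

>>> drive_tool([
  {"offset":[0.55,0.76,0],"dr":[0,0,0],"hand":5},
  {"offset":[0.55,0.76,0],"dr":[0,0,0],"hand":5},
  {"offset":[0,0,-2],"dr":[0,0,0],"hand":5},
  {"offset":[0,0,-2],"dr":[0,0,0],"hand":5},
  {"offset":[0,0,-1],"dr":[0,0,0],"hand":5},
  {"offset":[0,0,0],"dr":[0,0,0],"hand":5},
])

```text
time: 1.7
position: [419.8, -174.2, 141.0]
tcp_rot: [0.984, 0.181, -0.002, -0.002]
ft_force: [0.3, 1.4, -0.0]
width: 0.585
gripper_force: 0.0
```

```bash
python3 - <<'E'
from h import *
o=readout.get_obs(); print(o['position'],o['time'],o['width'])
w=cap('wrist'); np.savez('pics/w2',**w); P=cloud(w)
m=(np.hypot(P[...,0]-421,P[...,1]+171)<22)&(abs(P[...,2]-94)<3); q=P[m]; print(len(q),q.mean(0),np.percentile(q,[2,98],axis=0))
E
```

```text
[ 419.83793319 -174.18032547  141.03334607] 1.7 0.5854766026946018
375 [ 419.68817462 -171.27449135   93.69427425] [[ 413.08176363 -177.59475556   91.12422302]
 [ 425.42716323 -165.08763176   95.52364885]]
```

>>> drive_tool([
  {"offset":[0,0.3,-2],"dr":[0,0,0],"hand":5},
  {"offset":[0,0,-2.2],"dr":[0,0,0],"hand":5},
  {"offset":[0,0,0],"dr":[0,0,0],"hand":1},
  {"offset":[0,0,0],"dr":[0,0,0],"hand":1},
  {"offset":[0,0,0],"dr":[0,0,0],"hand":1},
  {"offset":[0,0,0],"dr":[0,0,0],"hand":1},
  {"offset":[0,0,0],"dr":[0,0,0],"hand":1},
  {"offset":[0,0,0],"dr":[0,0,0],"hand":1},
])

```text
time: 2.42
position: [421.9, -172.2, 102.8]
tcp_rot: [0.983, 0.181, 0.001, 0.001]
ft_force: [-2.5, 0.5, 6.5]
width: 0.17
gripper_force: 29.8
```

```bash
python3 - <<'E'
import numpy as np
from h import readout
o=readout.get_obs(); print(o['position'],o['ft_force'])
# waypoints relative
for r in(75,):
    p=np.array([495,-173]); k=o['position'][:2]; print(np.hypot(*(k-p)))
    a0=np.degrees(np.arctan2(*(k-p)[::-1]))%360; print(a0)
    end=8.6+180-114.6
    A=np.radians(np.linspace(a0,end-1,19)); W=p+r*np.c_[np.cos(A),np.sin(A)]; print(np.diff(W,axis=0).round(1).tolist(),end)
E
```

```text
[ 421.88082056 -172.2182542   102.83479944] [-2.53357383  0.52566108  6.50429988]
73.12335829462769
179.38745170988895
[[0.5, 7.7], [1.3, 7.6], [2.1, 7.5], [2.8, 7.2], [3.5, 6.9], [4.2, 6.5], [4.9, 6.0], [5.5, 5.5], [6.0, 4.9], [6.5, 4.2], [6.9, 3.6], [7.2, 2.8], [7.5, 2.1], [7.6, 1.3], [7.7, 0.5], [7.7, -0.3], [7.7, -1.1], [7.5, -1.9]] 74.0
```

>>> drive_tool([
  {"offset":[0.05,0.77,0],"dr":[0,0,-5],"hand":1},
  {"offset":[0.13,0.76,0],"dr":[0,0,-5],"hand":1},
  {"offset":[0.21,0.75,0],"dr":[0,0,-5],"hand":1},
  {"offset":[0.28,0.72,0],"dr":[0,0,-5],"hand":1},
  {"offset":[0.35,0.69,0],"dr":[0,0,-5],"hand":1},
  {"offset":[0.42,0.65,0],"dr":[0,0,-5],"hand":1},
  {"offset":[0.49,0.6,0],"dr":[0,0,-5],"hand":1},
  {"offset":[0.55,0.55,0],"dr":[0,0,-5],"hand":1},
  {"offset":[0,0,0],"dr":[0,0,0],"hand":1},
])

```text
time: 3.17
position: [447.6, -117.1, 102.8]
tcp_rot: [0.986, -0.166, 0.002, 0.001]
ft_force: [-0.7, -2.0, 5.6]
width: 0.17
gripper_force: 29.9
```

>>> drive_tool([
  {"offset":[0.6,0.49,0],"dr":[0,0,-5],"hand":1},
  {"offset":[0.65,0.42,0],"dr":[0,0,-5],"hand":1},
  {"offset":[0.69,0.36,0],"dr":[0,0,-5],"hand":1},
  {"offset":[0.72,0.28,0],"dr":[0,0,-5],"hand":1},
  {"offset":[0.75,0.21,0],"dr":[0,0,-5],"hand":1},
  {"offset":[0.76,0.13,0],"dr":[0,0,-5],"hand":1},
  {"offset":[0.77,0.05,0],"dr":[0,0,-5],"hand":1},
  {"offset":[0.77,-0.03,0],"dr":[0,0,-5],"hand":1},
  {"offset":[0.77,-0.11,0],"dr":[0,0,0],"hand":1},
  {"offset":[0.5,-0.13,0],"dr":[0,0,0],"hand":1},
  {"offset":[0,0,0],"dr":[0,0,0],"hand":1},
])

```text
time: 4.08
position: [516.1, -100.1, 102.7]
tcp_rot: [0.87, -0.492, -0.001, -0.0]
ft_force: [-6.4, 2.5, 11.1]
width: 0.176
gripper_force: 30.4
```

>>> drive_tool([
  {"offset":[0.4,-0.12,0],"dr":[0,0,0],"hand":1},
  {"offset":[0,0,0],"dr":[0,0,0],"hand":1},
  {"offset":[0,0,0],"dr":[0,0,0],"hand":1},
])

```text
time: 4.33
position: [516.6, -100.1, 102.5]
tcp_rot: [0.871, -0.492, -0.006, 0.001]
ft_force: [-19.8, 4.8, 24.3]
width: 0.17
gripper_force: 31.7
```

>>> drive_tool([
  {"offset":[-0.5,0.15,0],"dr":[0,0,0],"hand":3.5},
  {"offset":[0,0,0],"dr":[0,0,0],"hand":3.5},
  {"offset":[0,0,0],"dr":[0,0,0],"hand":3.5},
  {"offset":[0,0,0],"dr":[0,0,0],"hand":3.5},
  {"offset":[0,0,2],"dr":[0,0,0],"hand":3.5},
  {"offset":[0,0,3],"dr":[0,0,0],"hand":3.5},
  {"offset":[0,0,3],"dr":[0,0,6],"hand":3.5},
  {"offset":[-1.2,-3,0],"dr":[0,0,6],"hand":3.5},
  {"offset":[-1.2,-3,0],"dr":[0,0,6],"hand":3.5},
  {"offset":[-1.2,-3,0],"dr":[0,0,6],"hand":3.5},
  {"offset":[-1.2,-3,0],"dr":[0,0,6],"hand":3.5},
  {"offset":[-1.2,-3,0],"dr":[0,0,6],"hand":3.5},
])

```text
time: 5.33
position: [454.4, -251.0, 181.5]
tcp_rot: [0.98, -0.197, 0.0, 0.0]
ft_force: [1.5, 0.2, 0.7]
width: 0.408
gripper_force: 0.0
```

>>> drive_tool([
  {"offset":[-1.2,-3,0],"dr":[0,0,6],"hand":3.5},
  {"offset":[-1.2,-3,0],"dr":[0,0,6],"hand":3.5},
  {"offset":[0,0,-2],"dr":[0,0,6],"hand":3.5},
  {"offset":[0,0,-2],"dr":[0,0,6],"hand":3.5},
  {"offset":[0,0,-1],"dr":[0,0,0],"hand":3.5},
  {"offset":[0,0,0],"dr":[0,0,0],"hand":3.5},
  {"offset":[0,0,0],"dr":[0,0,0],"hand":3.5},
])

```text
time: 5.92
position: [430.9, -309.3, 131.0]
tcp_rot: [1.0, 0.007, -0.0, -0.0]
ft_force: [-0.4, -0.1, 0.5]
width: 0.414
gripper_force: 0.0
```

```bash
python3 - <<'E'
from h import *
o=readout.get_obs(); print(o['position'],o['tcp_rot'],o['qpos'],o['dq'].round(3))
w=cap('wrist'); np.savez('pics/w3',**w)
p=proj(w,np.array([[499.4,-308,97],[499.4,-308,77]])); print(p)
P=cloud(w); m=(np.hypot(P[...,0]-499.4,P[...,1]+308)<22)&(abs(P[...,2]-97)<3); q=P[m]; print(len(q),q.mean(0),np.percentile(q,[2,98],axis=0))
u,v=p[1].astype(int); 
im=w['frame'][...,::-1]; A=cv2.resize(np.ascontiguousarray(im[max(v-50,0):v+50,u-50:u+50]),None,fx=4,fy=4,interpolation=cv2.INTER_CUBIC); print(u-50,max(v-50,0),A.shape)
B=cv2.resize(im,(400,250)); B=cv2.copyMakeBorder(B,0,max(A.shape[0]-250,0),0,0,0); A=cv2.copyMakeBorder(A,0,B.shape[0]-A.shape[0],0,0,0)
cv2.imwrite('pics/w3.png',np.hstack([A,B]))
E
```

```text
[ 430.86532835 -309.26790664  131.02582957] [ 9.99974418e-01  7.13071639e-03 -3.35535732e-04 -4.50743229e-04] [-8.36537906e-01  1.20714055e-01  1.94842776e+00  1.11380413e-04
  1.07357041e+00  7.19943683e-01] [ 0.006 -0.025 -0.021  0.001 -0.002 -0.006]
[[321.18841959 115.38784125]
 [321.36634375 115.2028758 ]]
1217 [ 498.39384151 -309.67991532   96.95493993] [[ 489.37194629 -318.84580068   94.22918018]
 [ 507.47684489 -300.58252772   98.94038014]]
271 65 (400, 400, 3)
```

View pics/w3.png

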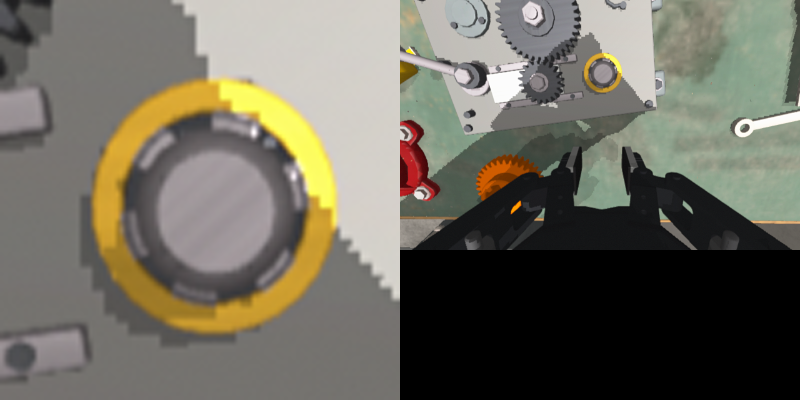

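The close view has the shaft nearly end-on. The six bevelled splines are bright patches at crop (235,123), (297,183), (273,268), (195,296), (136,233) and (155,148), and the nose centre is at (217,212). The lever is thrown to the left and the idler stands clear.

```bash
cat >> h.py <<'E'
def load(n):
    c=np.load(f'pics/{n}.npz'); c={k:(v if v.ndim else float(v)) for k,v in c.items()}; c['f']=200/np.tan(np.radians(c['vertical_fov'])/2); return c
def mod60(X):
    X=np.asarray(X)[:,:2]; c0=X.mean(0); d=X-c0; a=np.arctan2(d[:,1],d[:,0]); m=np.angle(np.exp(6j*a).mean())/6
    return c0,np.degrees(m),((np.degrees(a-m)+30)%60-30).round(1),np.hypot(*d.T).round(1)
E
python3 - <<'E'
from h import *
w=load('w3')
pts=[(235,123),(297,183),(273,268),(195,296),(136,233),(155,148)]
X=[onplane(w,271+(u+.5)/4-.5,65+(v+.5)/4-.5,76) for u,v in pts]; print(mod60(X))
# nose by circle, washer by yellow mask
print('nose',onplane(w,271+217/4,65+212/4,97))
hsv=cv2.cvtColor(w['frame'],cv2.COLOR_RGB2HSV); m=cv2.inRange(hsv,(18,120,80),(35,255,255)); m[:, :280]=0; m[:,360:]=0; m[:60]=0;m[160:]=0
c=max(cv2.findContours(m,0,1)[0],key=cv2.contourArea); e=cv2.fitEllipse(c); print(e,onplane(w,*e[0],63))
# polar profile
g=cv2.cvtColor(w['frame'],cv2.COLOR_RGB2GRAY).astype(np.float32)
C=np.mean(X,0)
for r in (12.5,13,13.5,14):
    a=np.radians(np.arange(360)); pp=proj(w,np.c_[C[0]+r*np.cos(a),C[1]+r*np.sin(a),np.full(360,76.)]).astype(np.float32)
    s=cv2.remap(g,pp[:,:1],pp[:,1:],cv2.INTER_LINEAR).ravel(); f=(s*np.exp(6j*a)).sum(); print(r,np.degrees(np.angle(f))/6,abs(f)/360)
E
```

```text
(array([ 498.41361817, -309.80078861]), np.float64(-12.897442356642701), array([ 0.4,  1. , -0.5,  0.2, -0.3, -0.8]), array([12.3, 12.5, 12.1, 12.9, 12.2, 12.2]))
nose [ 498.13026609 -310.11898211   97.        ]
((324.08837890625, 116.05585479736328), (60.407997131347656, 62.931373596191406), 179.89877319335938) [ 498.8410889  -309.66365761   63.        ]
12.5 -13.376671863079133 19.3216151442026
13 -13.269860804935718 12.387158919698884
13.5 -13.29556658323669 5.367940727252156
14 -12.315072355681915 2.5862851878258093
```

>>> drive_tool([
  {"offset":[0,0,3.5],"dr":[0,0,0],"hand":6},
  {"offset":[0,0,3.5],"dr":[0,0,0],"hand":6},
  {"offset":[0.4,3.5,2.5],"dr":[0,0,0],"hand":6},
  {"offset":[0.4,4,0],"dr":[0,0,0],"hand":6},
  {"offset":[0.4,4,0],"dr":[0,0,0],"hand":6},
  {"offset":[0.4,4,0],"dr":[0,0,0],"hand":6},
  {"offset":[0.4,4,0],"dr":[0,0,0],"hand":6},
  {"offset":[0.4,4,0],"dr":[0,0,0],"hand":6},
  {"offset":[0.8,4,0],"dr":[0,0,0],"hand":6},
  {"offset":[0.8,4,0],"dr":[0,0,0],"hand":6},
  {"offset":[0.8,4,0],"dr":[0,0,0],"hand":6},
  {"offset":[0.8,4,0],"dr":[0,0,0],"hand":6},
])

```text
time: 6.97
position: [487.3, 86.6, 227.5]
tcp_rot: [1.0, 0.008, 0.002, 0.0]
ft_force: [1.4, -1.0, 0.7]
width: 0.701
gripper_force: 0.0
```

>>> drive_tool([
  {"offset":[0.4,3.8,0],"dr":[0,0,0],"hand":6},
  {"offset":[0,3.5,-2],"dr":[0,0,0],"hand":6},
  {"offset":[0,0,-4],"dr":[0,0,0],"hand":6},
  {"offset":[0,0,-4],"dr":[0,0,0],"hand":6},
  {"offset":[0,0,0],"dr":[0,0,0],"hand":6},
  {"offset":[0,0,0],"dr":[0,0,0],"hand":6},
  {"offset":[0,0,0],"dr":[0,0,0],"hand":6},
])

```text
time: 7.55
position: [492.5, 157.2, 128.3]
tcp_rot: [1.0, 0.008, 0.002, -0.0]
ft_force: [-0.6, -0.7, 0.9]
width: 0.701
gripper_force: 0.0
```

```bash
python3 - <<'E'
from h import *
o=readout.get_obs(); print(o['position'],o['tcp_rot'],o['qpos'],o['dq'].round(3))
w=cap('wrist'); np.savez('pics/w4',**w)
p=proj(w,np.array([491,159,28])); print(p)
u,v=p.astype(int); b=(u-60,v-50,u+60,v+50); print(b); save(w,'w4.png',b,5)
P=cloud(w); m=(np.hypot(P[...,0]-491,P[...,1]-159)<40)&(abs(P[...,2]-28)<4); q=P[m]; print(len(q),np.percentile(q,[1,50,99],axis=0))
E
```

```text
[492.45493871 157.21649155 128.29849512] [ 9.99968807e-01  7.61016457e-03  2.10792863e-03 -1.61805750e-04] [ 8.94532481e-02  9.17077611e-02  1.98605066e+00 -2.53679441e-05
  1.05960603e+00  1.64504143e+00] [-0.008 -0.025 -0.02   0.    -0.006 -0.002]
[319.85617354 205.37915426]
(np.int64(259), np.int64(155), np.int64(379), np.int64(255))
1069 [[469.65195022 139.4725663   24.31088811]
 [489.10743988 158.63541579  28.46189558]
 [507.9279791  177.49062812  30.17037406]]
```

View pics/w4.png

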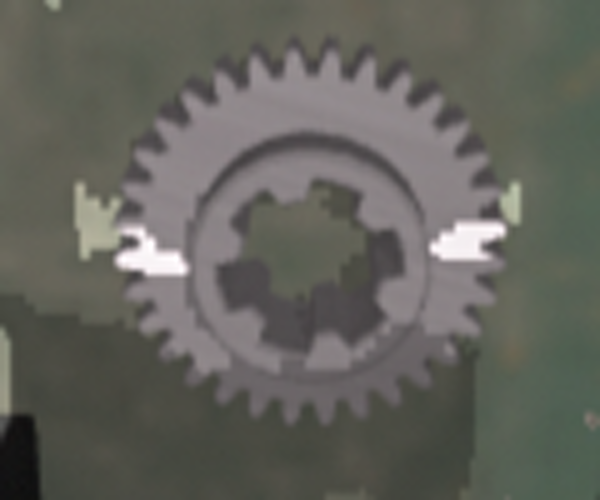

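The crop shows the small gear, hub up with a six-slot bore. The slots are near crop (335,195), (390,260), (355,335), (288,340), (232,283) and (253,212).

```bash
cat >> h.py <<'E'
def slotfit(w,C,z):
    """centre + slot angle by matching a ring pattern (lands like hub face, slots unlike it)"""
    f=cv2.GaussianBlur(w['frame'],(0,0),.6).astype(np.float32); a=np.radians(np.arange(0,360,2)); best=[]
    rs=np.array([12.2,13,13.8,16,17.5])
    for dx in np.arange(-3,3.1,.5):
        for dy in np.arange(-3,3.1,.5):
            X=np.stack([C[0]+dx+np.outer(rs,np.cos(a)),C[1]+dy+np.outer(rs,np.sin(a)),np.full((len(rs),len(a)),z)],-1)
            p=proj(w,X).astype(np.float32); s=cv2.remap(f,p[...,0],p[...,1],cv2.INTER_LINEAR)
            ref=np.median(s[3:].reshape(-1,3),0); D=np.minimum(np.abs(s-ref).sum(-1),70)
            for t in range(0,60,1):
                k=(np.degrees(a)-t+30)%60-30
                for_slot=np.abs(np.radians(k))[None]*rs[:3,None]
                M=np.where(for_slot<3.7,1,np.where(for_slot>4.6,-1,0)); M=M/ (np.abs(M).sum())
                best.append(((D[:3]*M).sum()-.3*D[3:].mean()/2,dx,dy,t))
    best.sort(reverse=True); b=np.array(best[:8]); return C[:2]+b[:,1:3].mean(0),b[:,3].mean(),b
E
python3 - <<'E'
from h import *
w=load('w4')
pts=[(335,195),(390,260),(355,335),(288,340),(232,283),(253,212)]
X=[onplane(w,259+u/5,155+v/5,28) for u,v in pts]; print(mod60(X))
print(slotfit(w,np.array([490.,158.5]),28))
E
```

```text
(array([487.66580309, 158.21193738]), np.float64(-19.227503765445725), array([ 2. , -1.4, -5.4,  3.9, -0.9,  1.7]), array([13.6, 13.3, 13.4, 12.4, 12.7, 13.5]))
(array([488.375 , 158.4375]), np.float64(43.5), array([[33.7464261 , -1.5       ,  0.        , 43.        ],
       [33.48444681, -2.        ,  0.        , 43.        ],
       [33.25553442, -1.5       ,  0.        , 45.        ],
       [33.16985626, -1.5       , -0.5       , 43.        ],
       [32.93991729, -1.5       ,  0.5       , 43.        ],
       [32.90385328, -2.        ,  0.        , 45.        ],
       [32.83150807, -1.5       ,  0.        , 41.        ],
       [32.68515783, -1.5       , -0.5       , 45.        ]]))
```

>>> drive_tool([
  {"offset":[-0.4,0.13,-3],"dr":[0,0,0],"hand":6},
  {"offset":[0,0,-3],"dr":[0,0,0],"hand":6},
  {"offset":[0,0,-2],"dr":[0,0,0],"hand":6},
  {"offset":[0,0,-0.4],"dr":[0,0,0],"hand":6},
  {"offset":[0,0,0],"dr":[0,0,0],"hand":6},
  {"offset":[0,0,0],"dr":[0,0,0],"hand":6},
])

```text
time: 8.1
position: [488.8, 158.4, 44.0]
tcp_rot: [1.0, 0.008, 0.002, -0.0]
ft_force: [0.7, -0.4, 0.2]
width: 0.702
gripper_force: 0.0
```

>>> drive_tool([
  {"offset":[0,0,0],"dr":[0,0,0],"hand":3},
  {"offset":[0,0,0],"dr":[0,0,0],"hand":3},
  {"offset":[0,0,0],"dr":[0,0,0],"hand":3},
  {"offset":[0,0,0],"dr":[0,0,0],"hand":3},
  {"offset":[0,0,0],"dr":[0,0,0],"hand":3},
  {"offset":[0,0,0],"dr":[0,0,0],"hand":3},
], newtons=80)

```text
time: 8.6
position: [488.6, 158.7, 44.4]
tcp_rot: [1.0, 0.008, 0.002, -0.0]
ft_force: [-3.8, -0.9, 10.5]
width: 0.428
gripper_force: 78.8
```

```bash
python3 - <<'E'
from h import *
o=readout.get_obs(); print(o['position'],o['tcp_rot'],o['ft_force'],o['gripper_force'],o['width']*85.4)
w=cap('wrist'); np.savez('pics/w5',**w); u,v=proj(w,np.array([488.5,158.5,28])).astype(int); print(u,v); save(w,'w5.png',(u-100,v-75,u+100,v+75),4)
E
```

```text
[488.64475978 158.67775881  44.38702458] [ 9.99967347e-01  7.85049258e-03  1.90699722e-03 -1.93758888e-04] [-3.84645066 -0.94413613 10.51158891] 78.81208509206772 36.57104608802327
322 251
```

View pics/w5.png

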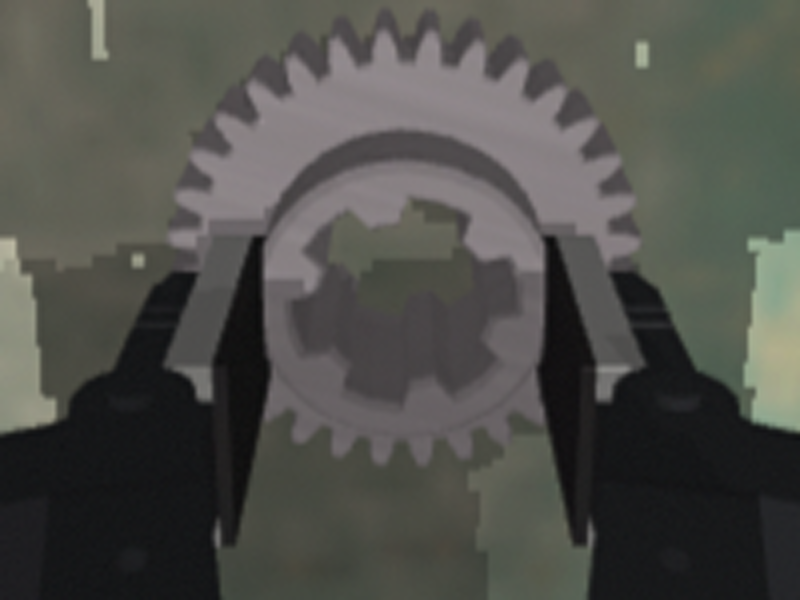

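The fingers hold the hub squarely, with the bore centred between the pads near (405,310). Next I'll find the gear's centre and slot angle relative to the TCP.

```bash
python3 - <<'E'
from h import *
w=load('w5')
C,t,b=slotfit(w,np.array([488.5,158.5]),28); print(C,t,b[:4])
g=w['frame']
# hub circle: ellipse through crop pts of hub top outer edge -> world
pts=[(405,160),(265,270),(545,270),(300,205),(510,205),(330,415),(480,415),(405,436)]
X=np.array([onplane(w,222+(u)/4,176+v/4,28) for u,v in pts])[:,:2]
A=np.c_[2*X,np.ones(len(X))]; s=np.linalg.lstsq(A,(X**2).sum(1),rcond=None)[0]; print('hub',s[:2],np.sqrt(s[2]+s[:2]@s[:2]),(np.hypot(*(X-s[:2]).T)).round(1))
E
```

```text
[487.75   158.1875] 43.25 [[22.80563598 -1.         -0.5        43.        ]
 [22.73925494 -0.5        -0.5        43.        ]
 [22.52294009 -0.5        -0.5        41.        ]
 [22.28624454 -1.         -0.5        41.        ]]
hub [488.39832492 157.92141546] 19.41033892473059 [20.1 18.9 18.9 19.4 19.4 19.4 19.4 19.8]
```

>>> drive_tool([
  {"offset":[0,0,1],"dr":[0,0,0],"hand":3},
  {"offset":[0,0,3],"dr":[0,0,0],"hand":3},
  {"offset":[0,0,4],"dr":[0,0,0],"hand":3},
  {"offset":[0,0,4],"dr":[0,0,0],"hand":3},
  {"offset":[0,0,4],"dr":[0,0,0],"hand":3},
  {"offset":[0,0,4],"dr":[0,0,0],"hand":3},
  {"offset":[0,-3,0],"dr":[0,0,0],"hand":3},
  {"offset":[0,-3.5,0],"dr":[0,0,3.4],"hand":3},
  {"offset":[0,-3.5,0],"dr":[0,0,0],"hand":3},
  {"offset":[0,-3.5,0],"dr":[0,0,0],"hand":3},
  {"offset":[0,-3.5,0],"dr":[0,0,0],"hand":3},
  {"offset":[0,-3.5,0],"dr":[0,0,0],"hand":3},
])

```text
time: 9.65
position: [485.9, -48.0, 242.0]
tcp_rot: [0.999, 0.038, 0.0, 0.0]
ft_force: [0.8, 0.2, -3.0]
width: 0.43
gripper_force: 81.4
```

>>> drive_tool([
  {"offset":[0,-3.5,0],"dr":[0,0,0],"hand":3},
  {"offset":[0,-3.5,0],"dr":[0,0,0],"hand":3},
  {"offset":[0,-3.5,0],"dr":[0,0,0],"hand":3},
  {"offset":[0,-3.5,0],"dr":[0,0,0],"hand":3},
  {"offset":[0.3,-3.5,0],"dr":[0,0,0],"hand":3},
  {"offset":[0.3,-3.5,0],"dr":[0,0,0],"hand":3},
  {"offset":[0.3,-3,0],"dr":[0,0,0],"hand":3},
  {"offset":[0,-1,0],"dr":[0,0,0],"hand":3},
  {"offset":[0,0,0],"dr":[0,0,0],"hand":3},
  {"offset":[0,0,0],"dr":[0,0,0],"hand":3},
])

```text
time: 10.48
position: [495.3, -296.1, 241.4]
tcp_rot: [0.999, 0.037, -0.0, -0.001]
ft_force: [1.0, 0.3, -2.3]
width: 0.428
gripper_force: 81.4
```

>>> drive_tool([
  {"offset":[0.35,-1.3,-3],"dr":[0,0,0.2],"hand":3},
  {"offset":[0,0,-3],"dr":[0,0,0],"hand":3},
  {"offset":[0,0,-2.5],"dr":[0,0,0],"hand":3},
  {"offset":[0,0,-0.5],"dr":[0,0,0],"hand":3},
  {"offset":[0,0,0],"dr":[0,0,0],"hand":3},
  {"offset":[0,0,0],"dr":[0,0,0],"hand":3},
  {"offset":[0,0,0],"dr":[0,0,0],"hand":3},
])

```text
time: 11.07
position: [500.4, -309.9, 154.0]
tcp_rot: [0.999, 0.04, 0.001, 0.001]
ft_force: [0.0, -0.2, -2.3]
width: 0.425
gripper_force: 81.4
```

```bash
python3 - <<'E'
from h import *
o=readout.get_obs(); print(o['position'],o['tcp_rot'],o['ft_force'],o['torque'])
w=cap('wrist'); np.savez('pics/w6',**w); z=o['position'][2]-16.4; p=o['position'][:2]
C,t,b=slotfit(w,p+[-.4,-.5],z); print(C,C-p,t,b[:3])
P=cloud(w); m=(np.hypot(P[...,0]-p[0],P[...,1]-p[1])<26); q=P[m&(abs(P[...,2]-z)<5)]; print('hub z',np.median(q[:,2]),z)
q=P[m&(abs(P[...,2]-97)<4)&(np.hypot(P[...,0]-p[0],P[...,1]-p[1])<12)]; print(len(q),q.mean(0) if len(q) else '')
u,v=proj(w,np.r_[p,z]).astype(int); save(w,'w6.png',(u-60,v-50,u+60,v+50),5)
E
```

```text
[ 500.4233431  -309.91979926  154.0497602 ] [0.99921008 0.03968594 0.00147918 0.00142986] [ 0.00665608 -0.15418476 -2.34826751] [0.00673697 0.01938139 0.0093832 ]
[ 499.4608431  -310.04479926] [-0.9625 -0.125 ] 48.25 [[25.07601876 -0.5         0.         47.        ]
 [25.04335213 -0.5         0.5        49.        ]
 [24.87134567 -0.5         0.5        47.        ]]
hub z 137.97843746213414 137.64976020241994
202 [ 493.9571512  -311.31088354   97.13107107]
```

View pics/w6.png

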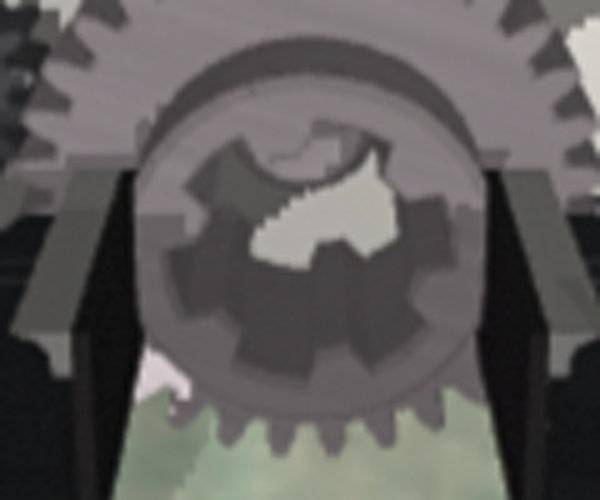

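Through the bore the bright nose shows roughly under the opening. The gear centre is about 1.2 mm ahead in x, so I'll correct that and lower onto the plain nose.

>>> drive_tool([
  {"offset":[-0.12,0.02,-0.5],"dr":[0,0,0],"hand":3},
  {"offset":[0,0,-0.6],"dr":[0,0,0],"hand":3},
  {"offset":[0,0,-0.3],"dr":[0,0,0],"hand":3},
  {"offset":[0,0,0],"dr":[0,0,0],"hand":3},
  {"offset":[0,0,0],"dr":[0,0,0],"hand":3},
])

```text
time: 11.53
position: [497.8, -309.3, 137.0]
tcp_rot: [0.999, 0.039, -0.0, -0.0]
ft_force: [0.7, -0.1, -3.1]
width: 0.428
gripper_force: 81.4
```

>>> drive_tool([
  {"offset":[0,0,-0.25],"dr":[0,0,0],"hand":3},
  {"offset":[0,0,-0.25],"dr":[0,0,0],"hand":3},
  {"offset":[0,0,0],"dr":[0,0,0],"hand":3},
  {"offset":[0,0,0],"dr":[0,0,0],"hand":3},
])

```text
time: 11.87
position: [497.9, -309.3, 132.2]
tcp_rot: [0.999, 0.039, -0.0, -0.0]
ft_force: [0.5, -0.2, -3.4]
width: 0.426
gripper_force: 81.4
```

>>> drive_tool([
  {"offset":[0,0,-0.35],"dr":[0,0,0],"hand":3},
  {"offset":[0,0,-0.35],"dr":[0,0,0],"hand":3},
  {"offset":[0,0,-0.2],"dr":[0,0,0],"hand":3},
  {"offset":[0,0,0],"dr":[0,0,0],"hand":3},
  {"offset":[0,0,0],"dr":[0,0,0],"hand":3},
])

```text
time: 12.28
position: [497.9, -309.3, 123.2]
tcp_rot: [0.999, 0.039, -0.0, -0.0]
ft_force: [-1.1, 0.7, -3.4]
width: 0.426
gripper_force: 81.4
```

>>> drive_tool([
  {"offset":[0,0,-0.2],"dr":[0,0,0],"hand":3},
  {"offset":[0,0,-0.2],"dr":[0,0,0],"hand":3},
  {"offset":[0,0,0],"dr":[0,0,0],"hand":3},
  {"offset":[0,0,0],"dr":[0,0,0],"hand":3},
])

```text
time: 12.62
position: [498.0, -309.4, 119.3]
tcp_rot: [0.999, 0.039, 0.0, -0.0]
ft_force: [0.6, 1.1, -4.0]
width: 0.429
gripper_force: 81.4
```

>>> drive_tool([
  {"offset":[0,0,-0.2],"dr":[0,0,0],"hand":3},
  {"offset":[0,0,-0.2],"dr":[0,0,0],"hand":3},
  {"offset":[0,0,0],"dr":[0,0,0],"hand":3},
  {"offset":[0,0,0],"dr":[0,0,0],"hand":3},
])

```text
time: 12.95
position: [498.1, -309.4, 115.3]
tcp_rot: [0.999, 0.039, 0.0, 0.0]
ft_force: [1.5, -0.9, -3.8]
width: 0.429
gripper_force: 81.3
```

>>> drive_tool([
  {"offset":[0,0,-0.3],"dr":[0,0,0],"hand":3},
  {"offset":[0,0,-0.3],"dr":[0,0,0],"hand":3},
  {"offset":[0,0,0],"dr":[0,0,0],"hand":3},
  {"offset":[0,0,0],"dr":[0,0,0],"hand":3},
])

```text
time: 13.28
position: [498.1, -309.4, 109.2]
tcp_rot: [0.999, 0.039, 0.0, 0.0]
ft_force: [2.5, -0.2, -4.4]
width: 0.429
gripper_force: 81.3
```

Splines are meshed. Now pressing against the washer.

>>> drive_tool([
  {"offset":[0,0,-0.3],"dr":[0,0,0],"hand":3},
  {"offset":[0,0,-0.2],"dr":[0,0,0],"hand":3},
  {"offset":[0,0,-0.2],"dr":[0,0,0],"hand":3},
  {"offset":[0,0,0],"dr":[0,0,0],"hand":3},
  {"offset":[0,0,0],"dr":[0,0,0],"hand":3},
], newtons=110)

```text
time: 13.7
position: [498.3, -309.6, 103.5]
tcp_rot: [0.999, 0.039, 0.0, 0.0]
ft_force: [-1.1, 1.2, 5.6]
width: 0.418
gripper_force: 110.7
```

>>> drive_tool([
  {"offset":[0,0,-0.2],"dr":[0,0,0],"hand":3},
  {"offset":[0,0,-0.1],"dr":[0,0,0],"hand":3},
  {"offset":[0,0,0],"dr":[0,0,0],"hand":3},
  {"offset":[0,0,0],"dr":[0,0,0],"hand":3},
])

```text
time: 14.03
position: [498.4, -309.6, 100.9]
tcp_rot: [0.999, 0.039, 0.0, 0.0]
ft_force: [-2.9, 1.9, 6.1]
width: 0.414
gripper_force: 110.9
```

>>> drive_tool([
  {"offset":[0,0,-0.15],"dr":[0,0,0],"hand":3},
  {"offset":[0,0,-0.1],"dr":[0,0,0],"hand":3},
  {"offset":[0,0,0],"dr":[0,0,0],"hand":3},
  {"offset":[0,0,0],"dr":[0,0,0],"hand":3},
  {"offset":[0,0,0],"dr":[0,0,0],"hand":3},
])

```text
time: 14.45
position: [498.4, -309.7, 99.6]
tcp_rot: [0.999, 0.039, -0.0, 0.0]
ft_force: [-4.5, 5.3, 14.6]
width: 0.411
gripper_force: 111.8
```

>>> drive_tool([
  {"offset":[0,0,-0.1],"dr":[0,0,0],"hand":3},
  {"offset":[0,0,0],"dr":[0,0,0],"hand":3},
  {"offset":[0,0,0],"dr":[0,0,0],"hand":3},
  {"offset":[0,0,0],"dr":[0,0,0],"hand":3},
])

```text
time: 14.78
position: [498.5, -309.7, 99.5]
tcp_rot: [0.999, 0.039, -0.0, -0.0]
ft_force: [-8.7, 6.8, 20.6]
width: 0.417
gripper_force: 112.5
```

```bash
python3 - <<'E'
from h import *
o=readout.get_obs(); print(o['position'],o['ft_force'],o['torque'])
w=cap('wrist'); P=cloud(w); r=np.hypot(P[...,0]-498.4,P[...,1]+309.8); z=P[...,2]
print('nose',np.median(z[(r<6)&(z>80)&(z<110)]),'hub',np.median(z[(r>15.5)&(r<18.5)&(z>75)&(z<95)]),'face',np.median(z[(r>24)&(r<29)&(z>60)&(z<78)]))
u,v=proj(w,np.array([498.4,-309.8,90])).astype(int); save(w,'w7.png',(u-140,v-110,u+140,min(v+90,400)),2.8)
t=cap('top'); print(t['frame'].shape)
E
```

```text
[ 498.51833588 -309.7243179    99.53174882] [-8.66151378  6.82812093 20.58130429] [ 1.29956713  1.22006717 -0.00833599]
nose 97.74326024036668 hub 83.770561688716 face 69.6179878773789
(400, 640, 3)
```

View pics/w7.png

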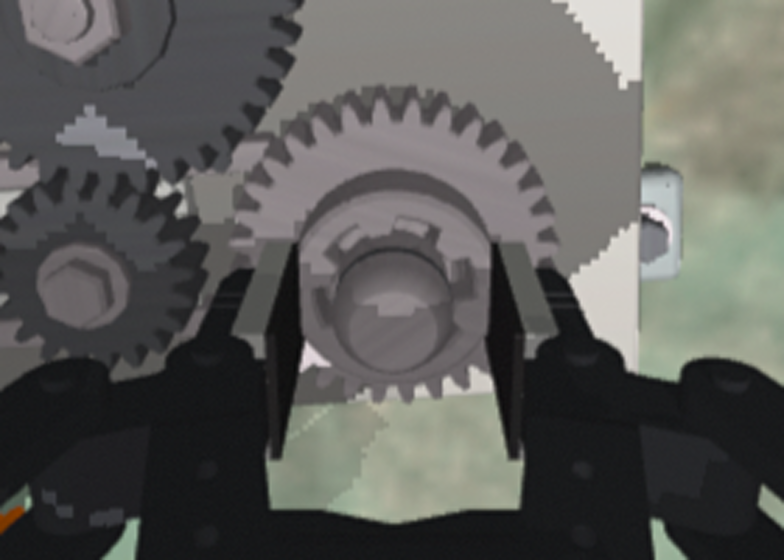

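The gear is meshed with its hub top 14.0 mm below the nose, so it is fully home and the groove stands clear. The idler is drawn back, and the hand is pressing at about 20 N.

```bash
python3 -c "
from h import *
print(env.sign_off())"
```

```text
the job is handed in; nothing more can be done
None
```

The lever is thrown over to its stop, and the small gear is meshed on the splined shaft, fully home with the clip groove clear and still held pressed down; the job is handed in, and the sign-off gave no verdict.

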